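# Release the pawl and lower the carving board

### The job

The tilting carving board with the clamped inkstone stands at a slope, held by its spring pawl in the toothed quadrant beside it. With the fingertips, without gripping it, press the round black release bar beside the board's raised end down until the pawl is free of the teeth, and keeping it pressed, push it gently on down, easing the board past the teeth (no dropping or slamming) until it lies level on its stops; then let go of the bar so that the pawl springs back into the bottom notch. Do not touch the inkstone and leave the tools and other things around the stand where they are.

Things in the scene. Friction and masses are not known exactly. Their poses are not given: they have to be found in the camera images.
- stand: grey steel base plate 290 x 300 x 12 mm, bolted down. Origin on its underside; x points level from the board's hinge to the board's raised free end, y along the hinge, z up. The hinge axis is at x = -110 mm, z = 75 mm; the middle of the release bar at y = -167 mm. The fixed quadrant stands at y = -144 mm: 8 mm steel plate, teeth 5 degrees apart, 110 mm radius about the hinge, 180 mm high.
- tilt_board (a joint): slope of the carving board, rad: 0 = level on its stops, at most 0.80, starts at 0.42 to 0.71. Plywood, 235 (out from the hinge) x 228 x 18 mm, hinged at the edge nearer the robot, steel side arm on its -y edge. Counterbalanced, stiff hinge: it stays where left. Pawl free: 4 to 8 N on the bar pushes it down. Pawl in: it sinks one tooth (0.09) at most, but can be raised.
- pawl (a joint): angle of the pawl with its lever relative to the board, rad: 0 = sprung into a notch (up to 0.13 riding on a tooth), clear of the teeth from 0.14, 0.22 = fully pressed: the lever then rests on a lug of the side arm and a further push moves the board. 1.5 N at the bar starts it, 3.5 N presses it fully; it springs back when let go. Pivoted on the side arm 112 mm from the hinge.
- release_bar (a point): centre of the release bar on the pawl lever's outer end: black, round, 20 mm diameter, 63 mm long, parallel to the hinge, outside the board's -y edge (near end 20 mm from it), pressed from above. Centre 240 mm from the hinge axis along the board and 37 mm above the plane through that axis parallel to the board when released; 245 and 8 mm when fully pressed. Swings about the hinge with the board.
- inkstone (a point): the half-carved round inkstone of dark slate, 152 mm diameter, 26 mm thick, held between four wooden pegs on the middle of the board; not to be touched. This point is the centre of its upper face, 116 mm from the hinge axis along the board and 34 mm above the plane through that axis.
- chisel_wide: a wide stone chisel lying flat: light wooden handle 85 x 19 mm, square steel shank and a 16 mm blade, 200 mm long, 19 mm high; origin below its middle
- chisel_narrow: a narrow stone chisel lying flat beside the wide one, same handle, 8 mm blade, 180 mm long, 19 mm high; origin below its middle
- blower: a black rubber dust blower, a pear-shaped bulb 66 mm across standing on its base with a thin nozzle pointing up, 112 mm high; origin under its centre
- wax_jar: a small amber jar with a metal cap, 54 mm across, 48 mm high; origin under its centre
- rubbing_block: a grey rubbing block 75 x 40 x 28 mm; origin under its centre
- blank: an uncarved dark slate blank 100 x 130 x 24 mm lying flat; origin under its centre
- hammer: a hammer with a wooden handle lying flat
- water_cup: a white ceramic cup 72 mm across, 75 mm high, standing; origin under its centre

How it is judged:
By the outcome, as a careful person would: the job done as asked, in the order asked, and still so for the second after the job is handed in, with the robot touching nothing.
It also fails if it takes over 38 s, if anything falls off the work surface, if the arm or the gripper's body presses on something with over 40 N, if the wrist force passes 120 N, or if a joint passes its speed limit or range.

### The arm

A 6-joint arm with a two-finger parallel gripper is mounted at the origin on the work surface. World frame = base frame: x ahead of the robot, y to its left, z up, the work surface at z = 0. Lengths are in m, angles in rad, forces in N, time in s.
With the tool pointing down it reaches from about 0.35 to 0.775 m from the base axis. Payload 7.3 kg.
Tool frame: the origin (TCP) lies on the front face of the gripper's body, between the roots of the fingers; the fingertips stand 66 mm ahead of it and the grasp point (between the pads) lies 47 mm ahead of it; z points along the fingers, y is the direction in which the jaws open and shut (so a half turn about z gives the same grasp; the last joint's range is limited). The gripper opens to 92 mm and grips with 3 to 60 N. Pads are 19 mm wide; open, the fingers measure 130 mm over their backs; the gripper's body (75 mm by 190 mm) begins 47 mm behind the grasp point.
Start: joints at [1.091, 0.342, 1.524, -0, 1.275, -0.146], TCP at [0.172, 0.496, 0.292] pointing down, gripper open.
Joint ranges: [-2.53, 2.53], [-0.77, 2.02], [0.04, 2.7], [-1, 4.14], [0.28, 2.66], [-3.11, 3.11]. Speed limits (rad/s): [2.57, 2.57, 3.14, 3.14, 3.14, 3.14].

### API

Orientations are given as [roll, pitch, yaw] about the fixed x, y, z axes, in that order (R = Rz(yaw) Ry(pitch) Rx(roll)).
In Python, from cell import observe, read_camera, hand_in, search_frame, tip_of gives the robot as it stands. The module is installed in compiled form; this text tells all that it offers.
- The arm moves only by the tool apply_moves, never from a script. Its argument "motion" is a list of rows, each an object with "offset": the shift along the tool's x, y, z in mm, a list of three; "rotation": the turn, a rotation vector about the tool's x, y, z in rad, a list of three. In form: [{"offset": [x, y, z], "rotation": [rx, ry, rz]}, ...]. A call has 1 to 12 rows; each row shifts and turns the pose as measured when the row begins, along the tool's axes as they then stand; what a row does not reach is not made up. A row lasts 1/12 s, in which the tool goes at most 41.7 mm and 7.16 degrees, less where a joint would pass 70% of its speed; a pose out of reach is approached as far as the arm can. A call with a gripper value outside its range is refused whole. "grip" is the closure, from 0 (fully open) to 1 (shut), set as the call begins (left out, the last holds). The fingers move at their own pace and stop on an object; "grip_force" is the grip in N (left out, the last holds). Time passes only in rows, so rows that do not move let the fingers close. It gives the time, the measured TCP pose, the force and the opening at its end, in the units of the state.
- observe(): the state, without advancing time (a new reading comes with each control period).
- read_camera(name): name is "side" or "top"; returns a dict with "img" (400x640x3 uint8, red, green, blue), "camera_matrix" (3x3 intrinsics, pixels), "D" ([k1, k2, p1, p2, k3] as OpenCV has them; the pictures are not rectified), "R" (3x3) and "t" (3): a world point X has camera coordinates R X + t. Camera axes: x right, y down, z forward; pixel columns grow to the right and rows downward; lengths in m; the calibration is good to about 2 mm. A picture is of the moment at which its call begins. There is no depth.
- hand_in(): hands the job in, once; it reports no verdict.
Trained networks look in a picture, given as the dict that the camera call returned (one of the last four; its "shot" number tells which), for a name from the list of things; names that differ only in an ending like _2 or _b are one class to them, and where a whole thing is asked for, a point or a joint stands for the part that bears it (a point fixed in the world has none). Each returns a list of dicts, best first, with "score" (0 to 1); they miss things now and then, are a little off and sometimes report something else, mostly with a low value. They report only what shows in the picture. A call takes as long as a camera call.
- search_frame(query, picture): "location" ([x, y, z] in m, in world coordinates, good to about 4 mm: the middle of the surface that is visible of it).
- tip_of(query, picture): "location" ([x, y, z] in m, in world coordinates, good to about 4 mm: a listed point, or the origin of a listed thing).
The state is a dict: "time": time; "qpos": joint angles; "qvel": joint speeds; "joint_efforts": joint torques, N m; "tool_pos": TCP position; "tool_rot": TCP orientation; "contact_force": force on the tool from outside, world axes, zero at the start; "torque": the same for the moment, N m; "opening": finger opening in m.
Only numpy, scipy, OpenCV 4.12 (cv2) and the standard library are available. Lean on these libraries where they do the work, as an engineer would, in place of code of your own. Each camera call takes 0.05 s, during which the arm holds its last target.

## Working session

There is one attempt and no reset: what is moved stays moved. The work goes in short steps, Python scripts to look and compute and a tool call to move; the robot and the scene stay as the last step left them, time stands still between calls to the robot, and variables do not carry over. Pictures are saved under pics/ and viewed, and the job is handed in when it is done.

Besides the shell and the picture viewer there is one more tool, called after "Emit:" in YAML: its name, and indented under it one key for each argument. apply_moves: Moves the arm, as the interface text tells. Its arguments: {"type":"object","properties":{"motion":{"type":"array"},"grip":{"type":"number"},"grip_force":{"type":"number"}},"required":["motion"]}

```bash
mkdir -p pics
python3 - <<'E'
from cell import *
import cv2, numpy as np
s=observe(); print(s)
for n in ("side","top"):
    p=read_camera(n); cv2.imwrite(f"pics/{n}0.png",p["img"][:,:,::-1]); print(n,p["camera_matrix"],p["D"],p["R"],p["t"])
    for q in ("release_bar","inkstone","stand"):
        print(q,[(np.round(d["location"],4),round(d["score"],2)) for d in tip_of(q,p)][:3])
    for q in ("release_bar","tilt_board","blower","water_cup","hammer","wax_jar"):
        print("sf",q,[(np.round(d["location"],4),round(d["score"],2)) for d in search_frame(q,p)][:2])
E
```

```text
{'time': 0.0, 'qpos': array([ 1.09099841e+00,  3.42715028e-01,  1.52501103e+00, -2.45120442e-05,
        1.27539139e+00, -1.45984974e-01]), 'qvel': array([ 8.60444646e-05, -5.66907315e-05,  6.62138595e-04,  7.64631645e-04,
       -4.48549916e-04, -7.90779863e-05]), 'joint_efforts': array([ 1.58747025e-03, -4.31255114e+01, -2.44218117e+01,  7.18911644e-02,
        5.61749493e-02, -1.27872236e-04]), 'tool_pos': array([0.17185021, 0.4957548 , 0.29155097]), 'tool_rot': array([-3.14008066e+00, -1.98617879e-04,  2.80778671e+00]), 'contact_force': array([ 0.10001015, -0.33445624, -0.07823308]), 'torque': array([ 0.0411951 ,  0.05032895, -0.06219001]), 'opening': 0.0919124324766035}
side [[403.60239531   0.         323.64519192]
 [  0.         403.60239531 196.65113334]
 [  0.           0.           1.        ]] [0.0357391 0.        0.        0.        0.       ] [[ 0.99058188 -0.1369013   0.00236118]
 [-0.09822641 -0.72254306 -0.68431213]
 [ 0.09538927  0.67763527 -0.72918539]] [-0.5521573   0.13755989  0.99497869]
release_bar [(array([ 0.5855, -0.0542,  0.2453]), 0.62)]
inkstone [(array([0
[... 781 characters left out ...]
3]] [0.08392632 0.575771   1.15131355]
release_bar [(array([ 0.5854, -0.0514,  0.2447]), 0.88)]
inkstone [(array([0.4747, 0.11  , 0.1694]), 0.69)]
stand [(array([ 0.504 ,  0.1137, -0.003 ]), 0.69), (array([ 0.4754, -0.2102,  0.0039]), 0.41)]
sf release_bar [(array([ 0.5788, -0.0273,  0.2478]), 0.72)]
sf tilt_board [(array([0.4948, 0.0926, 0.1692]), 0.75), (array([0.5837, 0.3503, 0.0283]), 0.53)]
sf blower [(array([ 0.6465, -0.1673,  0.0542]), 0.73), (array([ 0.7125, -0.0134,  0.0504]), 0.5)]
sf water_cup [(array([0.7412, 0.277 , 0.0388]), 0.88)]
sf hammer [(array([0.4275, 0.432 , 0.0247]), 0.92), (array([0.4972, 0.1043, 0.1688]), 0.41)]
sf wax_jar [(array([ 0.7113, -0.0107,  0.0524]), 0.73)]
```

View pics/side0.png

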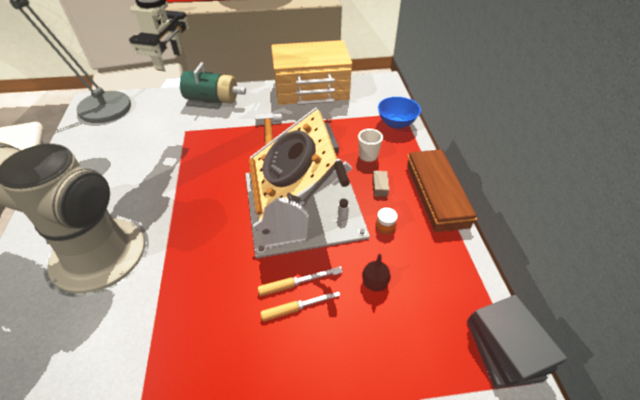

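View pics/top0.png

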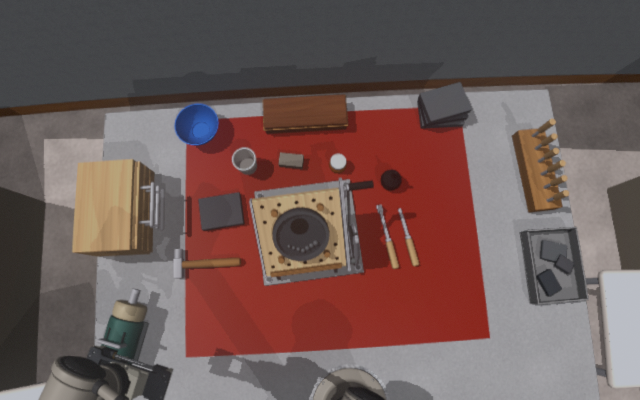

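Run:
```python
import cv2
a=cv2.imread("pics/side0.png")[90:270,230:410]; b=cv2.imread("pics/top0.png")[160:300,240:410]
cv2.imwrite("pics/sidez.png",cv2.resize(a,None,fx=3.3,fy=3.3,interpolation=2)); cv2.imwrite("pics/topz.png",cv2.resize(b,None,fx=4,fy=4,interpolation=2))
```

```text
(no output)
```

View pics/sidez.png

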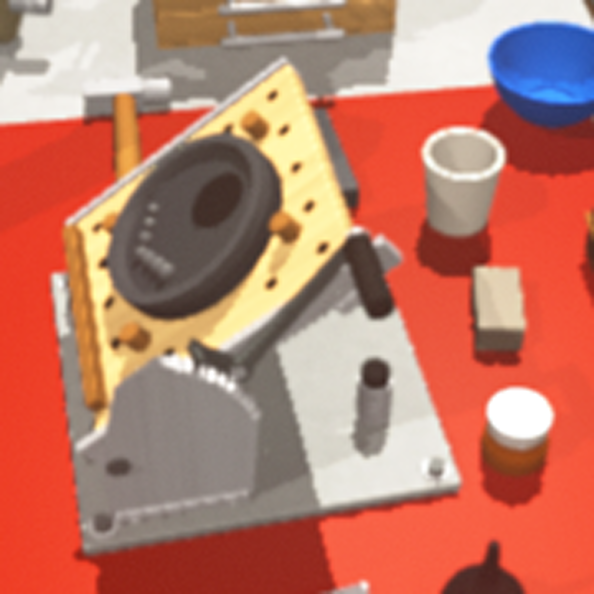

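View pics/topz.png

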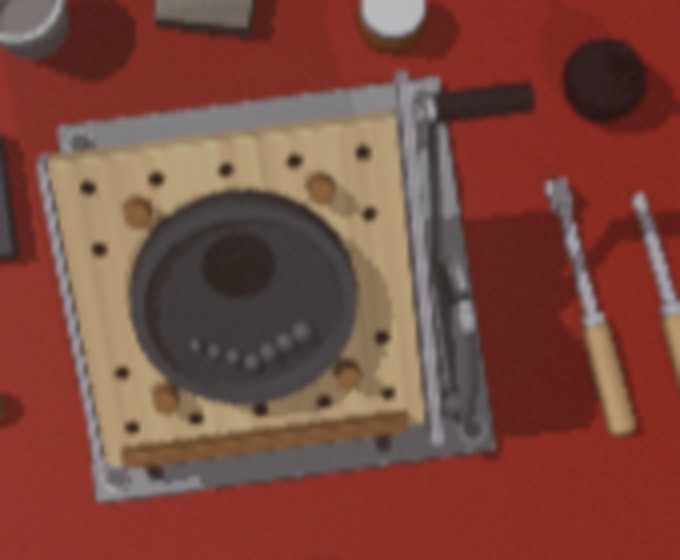

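```bash
cat > h.py <<'E'
import numpy as np, cv2
from scipy.optimize import least_squares
from scipy.spatial.transform import Rotation as Ro
def proj(p,X):
    return cv2.projectPoints(np.array(X,float).reshape(-1,3),cv2.Rodrigues(p["R"])[0],p["t"],p["camera_matrix"],p["D"])[0][:,0]
def W(v,L):
    x,y,yaw=v[:3]; c,s=np.cos(yaw),np.sin(yaw); L=np.atleast_2d(L)
    return np.c_[x+c*L[:,0]-s*L[:,1], y+s*L[:,0]+c*L[:,1], L[:,2]]
def B(th,a,h,y):
    return [-.11+a*np.cos(th)-h*np.sin(th), y, .075+a*np.sin(th)+h*np.cos(th)]
E
python3 - <<'E'
from cell import *; from h import *
ps={n:read_camera(n) for n in("side","top")}
cor=[[.145,.15,.012],[-.145,.15,.012],[-.145,-.15,.012],[.145,-.15,.012]]
top=[(255,191.75),(264.5,285.5),(363.25,272.5),(349.5,179.5)]
side=[(245.8,173.3),(255.2,257.3),(369.4,237.6)]
def f(v):
    th=v[3]
    bar=[B(th,.24,.037,-.1355),B(th,.24,.037,-.1985)]
    ink=W(v,[B(th,.116,.034,0)])[0]; b=W(v,[B(th,.24,.037,-.167)])[0]
    r=[proj(ps["top"],W(v,cor))-top, proj(ps["side"],W(v,[cor[i] for i in(1,2,3)]))-side,
       proj(ps["top"],W(v,bar))-[(350.3,185.5),(373,184.2)],proj(ps["side"],W(v,bar))-[(339.7,162.7),(345.2,184)]]
    return np.r_[np.concatenate(r).ravel(),(ink-[.472,.108,.1703])/.005,(b-[.5855,-.0528,.245])/.004]
s=least_squares(f,[.507,.11,.1,.5],loss="soft_l1"); print(s.x,np.round(f(s.x),1))
v=s.x
print(W(v,[B(v[3],.24,.037,-.167),B(v[3],.245,.008,-.167),B(0,.245,.008,-.167),B(0,.24,.037,-.167),B(v[3],.116,.034,0)]), W(v,[[-.11,0,.075]]))
E
```

```text
[0.51199352 0.09467679 0.08452631 0.64589255] [-3.2 -0.1 -1.9  0.5 -0.5 -1.  -1.9 -1.2 -1.9 -1.7 -0.4 -2.5  0.3 -3.6
  3.1  1.   5.2 -1.1 -1.5  3.1  0.7  2.7  0.5 -3.3  0.3 -0.1 -3.5  1. ]
[[ 0.58526496 -0.06671341  0.24900557]
 [ 0.60663663 -0.06490263  0.2288568 ]
 [ 0.66061063 -0.06032951  0.083     ]
 [ 0.65562848 -0.06075164  0.112     ]
 [ 0.47429689  0.09148283  0.17197286]] [[0.40238625 0.08538997 0.075     ]]
```

Run:
```python
from cell import *; from h import *
ps={n:read_camera(n) for n in("side","top")}
cor=[[.145,.15,.012],[-.145,.15,.012],[-.145,-.15,.012],[.145,-.15,.012]]
top=[(255,191.75),(264.5,285.5),(363.25,272.5),(349.5,179.5)]
side=[(245.8,173.3),(255.2,257.3),(369.4,237.6)]
def f0(v): return np.r_[(proj(ps["top"],W(v,cor))-top).ravel(),(proj(ps["side"],W(v,[cor[i] for i in(1,2,3)]))-side).ravel()]
s=least_squares(f0,[.507,.11,.1]); print(s.x,np.round(f0(s.x),1))
x0=s.x
def tip(v):
    th=v[0]; return np.r_[(W(x0,[B(th,.24,.037,-.167)])[0]-[.5855,-.0528,.245])/.004,(W(x0,[B(th,.116,.034,0)])[0]-[.472,.108,.1703])/.004]
s=least_squares(tip,[.6]);print(s.x,tip(s.x)*4)
v=np.r_[x0,s.x]
for n in ps:
    print(n,proj(ps[n],W(v,[B(v[3],.24,.037,y) for y in(-.1355,-.1985)])))
    im=ps[n]["img"][:,:,::-1].copy()
    im=cv2.resize(im,None,fx=4,fy=4,interpolation=2)
    def pl(L,c):
        q=(proj(ps[n],W(v,L))*4+1.5); cv2.polylines(im,[np.int32(q)],False,c,1)
    pl(cor+cor[:1],(0,255,0)); pl([B(v[3],.24,.037,y) for y in(-.1355,-.1985)],(255,255,0))
    h=.009 
    pl([B(v[3],a,h,y) for a,y in((0,.114),(.235,.114),(.235,-.114),(0,-.114),(0,.114))],(255,0,255))
    pl([B(v[3],.116+.076*np.cos(t),.034,.076*np.sin(t)) for t in np.linspace(0,6.29,40)],(0,255,255))
    x,y=(230,95) if n=="side" else (245,160)
    cv2.imwrite(f"pics/o_{n}.png",im[y*4:y*4+600,x*4:x*4+640])
print(W(v,[B(v[3],.24,.037,-.167)]))
```

```text
[0.51202212 0.08768768 0.07194969] [-0.4 -0.9 -0.2 -0.2  1.3 -0.4  1.  -0.9 -1.3 -0.6 -1.2 -0.6  0.4 -0.8]
[0.62679565] [  1.04142906 -21.57459728   0.73932245   4.12214958 -22.89977423
   0.27707439]
side [[339.49632317 169.35729224]
 [346.9315977  190.59898277]]
top [[356.27572544 186.0119242 ]
 [380.98531887 182.8812943 ]]
[[ 0.58654143 -0.0743746   0.24573932]]
```

View pics/o_top.png

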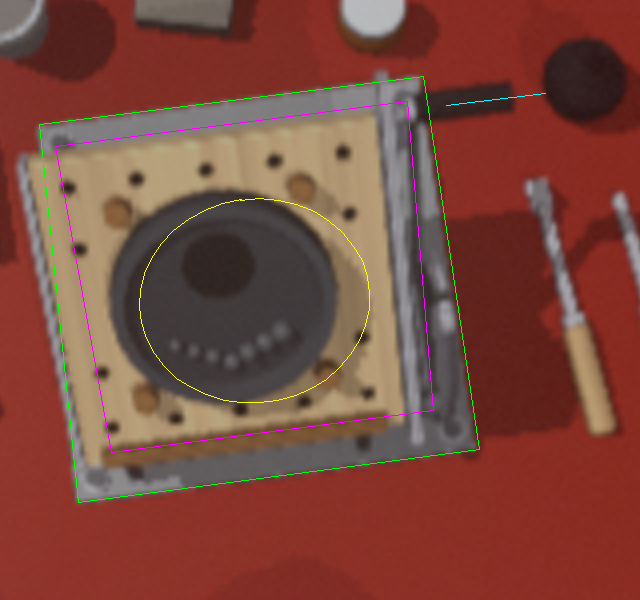

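View pics/o_side.png

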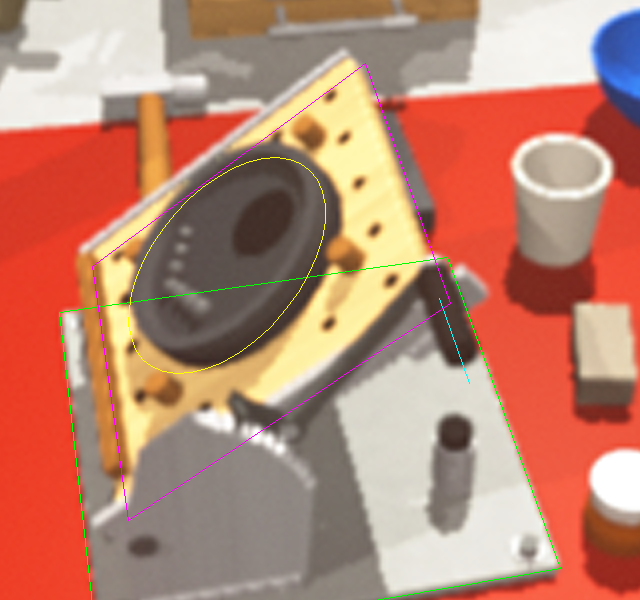

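Run:
```python
from cell import *; from h import *
ps={n:read_camera(n) for n in("side","top")}
cor=[[.145,.15,.012],[-.145,.15,.012],[-.145,-.15,.012],[.145,-.15,.012]]
# v: x y yaw th dx dy (plate offset)
top=[(255,191.75),(264.5,285.5),(363.25,272.5),(349.5,179.5)]
side=[(245.8,173.3),(255.2,257.3),(369.4,237.6)]
bt=[(276.5/1,0)]
bar=lambda th:[B(th,.24,.037,-.1985)]
# board top-surface corners from overlays (x/4+245,y/4+160),(x/4+230,y/4+95) approx; h top ~ .008
def C(v): return np.array(cor)+[v[4],v[5],0]
def f(v):
    th=v[3]
    ink=W(v,[B(th,.116,.034,0)])[0]; b=W(v,[B(th,.24,.037,-.167)])[0]
    rim=[B(th,.116+.076*np.cos(t),.034,.076*np.sin(t)) for t in np.linspace(0,6.2832,73)]
    R=[]
    for n,bb in(("top",None),("side",None)):
        q=proj(ps[n],W(v,rim)); R.append(np.r_[q.min(0),q.max(0)])
    rt=np.array([110/4+245,190/4+160,337/4+245,402/4+160]); 
    r=[proj(ps["top"],W(v,C(v)))-top, proj(ps["side"],W(v,C(v)[1:]))-side,
       proj(ps["top"],W(v,bar(th)))-[(373,184.3)],proj(ps["side"],W(v,bar(th)))-[(346.0,185)]]
    return np.r_[np.concatenate(r).ravel(),(R[0]-rt),(ink-[.472,.108,.1703])/.005,(b-[.5855,-.0528,.245])/.004]
s=least_squares(f,[.507,.11,.07,.6,0,-.02],loss="soft_l1"); v=s.x; print(v,np.round(f(v),1))
np.save("v.npy",v)
for n in ps:
    im=ps[n]["img"][:,:,::-1].copy()
    im=cv2.resize(im,None,fx=4,fy=4,interpolation=2)
    def pl(L,c):
        q=(proj(ps[n],W(v,L))*4+1.5); cv2.polylines(im,[np.int32(q)],False,c,1)
    c=C(v).tolist(); pl(c+c[:1],(0,255,0)); pl([B(v[3],.24,.037,y) for y in(-.1355,-.1985)],(255,255,0))
    h=.008
    pl([B(v[3],a,h,y) for a,y in((0,.114),(.235,.114),(.235,-.114),(0,-.114),(0,.114))],(255,0,255))
    pl([B(v[3],.116+.076*np.cos(t),.034,.076*np.sin(t)) for t in np.linspace(0,6.29,40)],(0,255,255))
    x,y=(230,95) if n=="side" else (245,160)
    cv2.imwrite(f"pics/p_{n}.png",im[y*4:y*4+600,x*4:x*4+640])
print(W(v,[B(v[3],.24,.037,-.167),B(v[3],.245,.008,-.167),B(0,.245,.008,-.167),B(0,.24,.037,-.167)]))
```

```text
[ 0.5112565   0.10737259  0.06911147  0.61213232 -0.00093933 -0.02008757] [-0.2 -1.  -0.2 -0.2  1.3 -0.2  1.3 -0.6 -1.3 -0.6 -1.5 -0.6  0.2 -0.5
  0.1 -1.2 -0.3 -0.5 -0.5  2.   0.4  0.3  0.9 -0.6 -0.2  0.6 -0.5 -0.5]
[[ 0.58779457 -0.05472893  0.24318905]
 [ 0.60850095 -0.0532956   0.2223278 ]
 [ 0.65746665 -0.04990611  0.083     ]
 [ 0.65247859 -0.0502514   0.112     ]]
```

View pics/p_top.png

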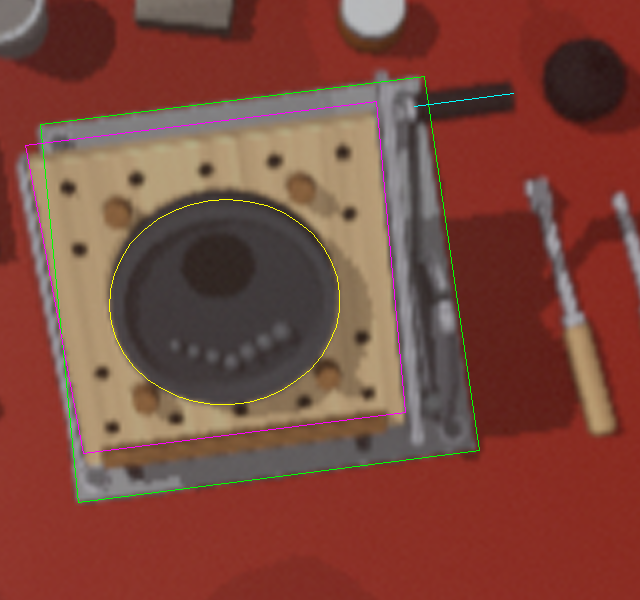

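View pics/p_side.png

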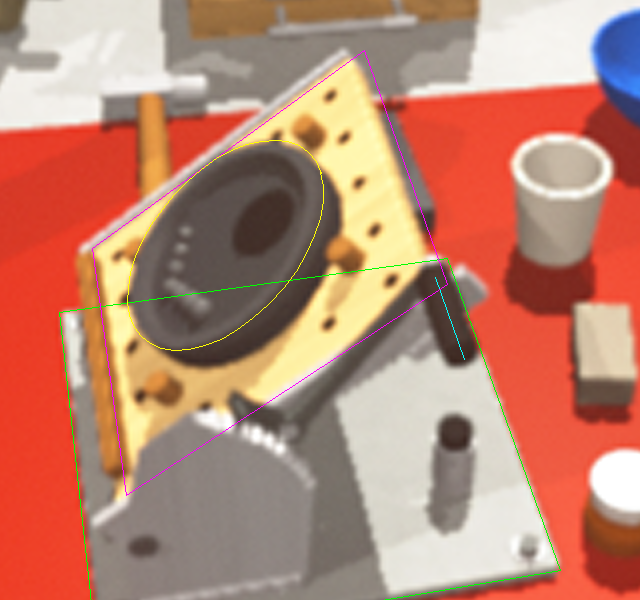

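```bash
cat > plan.py <<'E'
from h import *
def plan(s,target,yawt,n,done=0):
    # rows toward target with yaw
    p=s["tool_pos"]; R0=Ro.from_euler("xyz",s["tool_rot"]); Rt=Ro.from_euler("xyz",[np.pi,0,yawt])
    rv=(R0.inv()*Rt).as_rotvec(); d=(np.array(target)-p)/n
    print("rot/row",np.round(rv/n,4))
    for k in range(n):
        Rk=R0*Ro.from_rotvec(rv*k/n); print(np.round(Rk.inv().apply(d)*1000,1).tolist())
E
python3 - <<'E'
from cell import *; from plan import *
s=observe(); s["tool_pos"]=s["tool_pos"]+[0,0,.1]
plan(s,[.588,-.055,.39],np.pi/2+.069,24)
E
```

```text
rot/row [ 0.     -0.      0.0487]
[-23.9, -16.0, 0.1]
[-24.7, -14.8, 0.1]
[-25.3, -13.6, 0.1]
[-26.0, -12.4, 0.1]
[-26.5, -11.1, 0.1]
[-27.1, -9.8, 0.1]
[-27.5, -8.5, 0.1]
[-27.9, -7.1, 0.1]
[-28.2, -5.7, 0.1]
[-28.4, -4.4, 0.1]
[-28.6, -3.0, 0.1]
[-28.7, -1.6, 0.1]
[-28.8, -0.2, 0.1]
[-28.7, 1.2, 0.1]
[-28.6, 2.6, 0.1]
[-28.5, 4.0, 0.1]
[-28.3, 5.4, 0.1]
[-28.0, 6.8, 0.1]
[-27.6, 8.1, 0.1]
[-27.2, 9.4, 0.1]
[-26.7, 10.8, 0.1]
[-26.1, 12.0, 0.1]
[-25.5, 13.3, 0.1]
[-24.8, 14.5, 0.1]
```

Emit:
apply_moves:
  motion:
    - {"offset": [0, 0, -34], "rotation": [0, 0, 0]}
    - {"offset": [0, 0, -34], "rotation": [0, 0, 0]}
    - {"offset": [0, 0, -34], "rotation": [0, 0, 0]}
  grip: 1
  grip_force: 20

```text
time: 1.55
tool_pos: [0.1709, 0.4938, 0.3892]
tool_rot: [-3.123, -0.003, 2.808]
contact_force: [1.4, 0.6, 0.9]
opening: 0.0762
```

Emit:
apply_moves:
  motion:
    - {"offset": [-24, -16, 0], "rotation": [0, 0, 0.049]}
    - {"offset": [-25, -15, 0], "rotation": [0, 0, 0.049]}
    - {"offset": [-25, -14, 0], "rotation": [0, 0, 0.049]}
    - {"offset": [-26, -12, 0], "rotation": [0, 0, 0.049]}
    - {"offset": [-26.5, -11, 0], "rotation": [0, 0, 0.049]}
    - {"offset": [-27, -10, 0], "rotation": [0, 0, 0.049]}
    - {"offset": [-27.5, -8.5, 0], "rotation": [0, 0, 0.049]}
    - {"offset": [-28, -7, 0], "rotation": [0, 0, 0.049]}
    - {"offset": [-28, -6, 0], "rotation": [0, 0, 0.049]}
    - {"offset": [-28.5, -4.5, 0], "rotation": [0, 0, 0.049]}
    - {"offset": [-28.5, -3, 0], "rotation": [0, 0, 0.049]}
    - {"offset": [-28.5, -1.5, 0], "rotation": [0, 0, 0.049]}

```text
time: 2.55
tool_pos: [0.3813, 0.2093, 0.4]
tool_rot: [3.138, 0.0, 2.203]
contact_force: [1.0, 0.8, -0.6]
opening: 0.0009
```

Run:
```python
from cell import *; from plan import *
s=observe(); print(s["tool_pos"],s["tool_rot"])
plan(s,[.588,-.055,.38],np.pi/2+.069,12)
```

```text
[0.3812807  0.20932133 0.39997043] [3.13778760e+00 3.01592246e-04 2.20307661e+00]
rot/row [ 0.0003 -0.0001  0.0469]
[-27.9, 0.9, 1.7]
[-27.9, 2.2, 1.7]
[-27.7, 3.5, 1.7]
[-27.5, 4.8, 1.7]
[-27.3, 6.1, 1.7]
[-27.0, 7.4, 1.7]
[-26.6, 8.6, 1.7]
[-26.2, 9.8, 1.7]
[-25.7, 11.1, 1.7]
[-25.1, 12.3, 1.7]
[-24.5, 13.4, 1.7]
[-23.9, 14.6, 1.7]
```

Emit:
apply_moves:
  motion:
    - {"offset": [-28, 1, 1.7], "rotation": [0, 0, 0.047]}
    - {"offset": [-28, 2, 1.7], "rotation": [0, 0, 0.047]}
    - {"offset": [-28, 3.5, 1.7], "rotation": [0, 0, 0.047]}
    - {"offset": [-27.5, 5, 1.7], "rotation": [0, 0, 0.047]}
    - {"offset": [-27.5, 6, 1.7], "rotation": [0, 0, 0.047]}
    - {"offset": [-27, 7.5, 1.7], "rotation": [0, 0, 0.047]}
    - {"offset": [-26.5, 8.5, 1.7], "rotation": [0, 0, 0.047]}
    - {"offset": [-26, 10, 1.7], "rotation": [0, 0, 0.047]}
    - {"offset": [-25.5, 11, 1.7], "rotation": [0, 0, 0.047]}
    - {"offset": [-25, 12, 1.7], "rotation": [0, 0, 0.047]}
    - {"offset": [-24, 13, 1.7], "rotation": [0, 0, 0.047]}
    - {"offset": [-12, 7, 1.7], "rotation": [0, 0, 0.024]}

```text
time: 3.55
tool_pos: [0.5837, -0.0639, 0.3798]
tool_rot: [3.135, -0.002, 1.629]
contact_force: [0.3, -0.5, 0.1]
opening: 0.0003
```

Run:
```python
from cell import *; from plan import *
s=observe(); print(s["tool_pos"],s["tool_rot"],s["contact_force"])
for n in ("side","top"):
    p=read_camera(n); im=cv2.resize(p["img"][:,:,::-1],None,fx=4,fy=4,interpolation=2)
    x,y=(230,75) if n=="side" else (265,120)
    cv2.imwrite(f"pics/c_{n}.png",im[y*4:y*4+600,x*4:x*4+640])
    print(n,[(np.round(d["location"],4),round(d["score"],2)) for d in tip_of("release_bar",p)])
plan(s,[.590,-.057,.325],np.pi/2+.069,4)
```

```text
[ 0.58365472 -0.06389928  0.37984517] [ 3.13454919e+00 -2.08351339e-03  1.62872179e+00] [ 0.28490533 -0.48902882  0.12954825]
side [(array([ 0.5861, -0.0526,  0.2442]), 0.68)]
top [(array([0.4741, 0.1147, 0.1701]), 0.59), (array([ 0.5859, -0.05  ,  0.2424]), 0.41), (array([ 0.5029,  0.1124, -0.0033]), 0.28)]
rot/row [ 0.0018 -0.0005 -0.0028]
[1.6, 1.6, 13.7]
[1.6, 1.6, 13.7]
[1.6, 1.6, 13.7]
[1.6, 1.7, 13.7]
```

View pics/c_side.png

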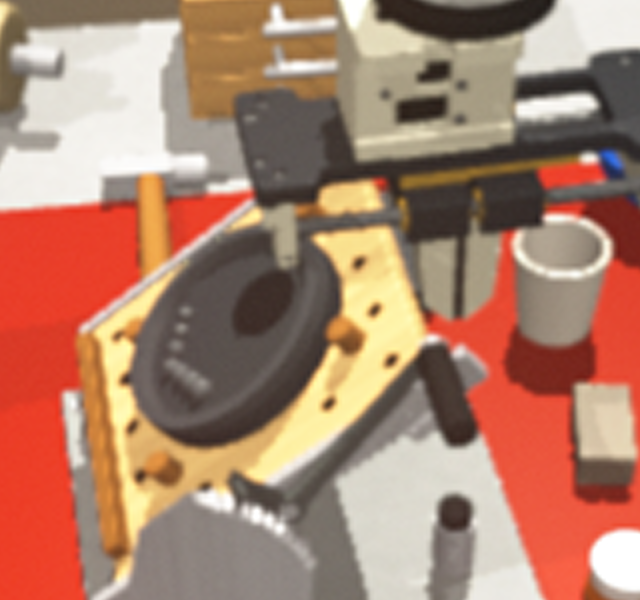

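View pics/c_top.png

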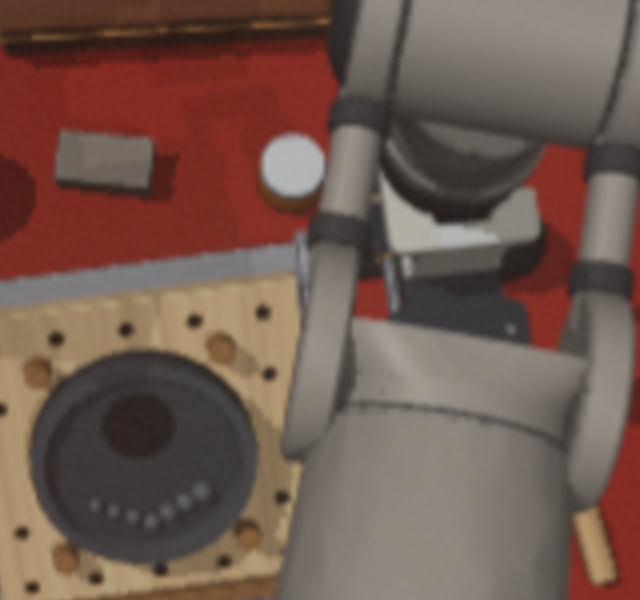

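Run:
```python
from cell import *; from plan import *
s=observe(); p=read_camera("side"); R=Ro.from_euler("xyz",s["tool_rot"]).as_matrix()
for o in ([0,0,.066],[0,.019,.066],[0,-.019,.066],[0,0,0],[-.0375,-.095,0],[.0375,-.095,0],[0,-.09,.02],[0,-.09,.03],[0,-.09,.04]):
    print(o,(proj(p,s["tool_pos"]+R@o)[0]-[230,75])*4)
```

```text
[0, 0, 0.066] [444.97734514 298.74425939]
[0, 0.019, 0.066] [483.1937857 293.5403051]
[0, -0.019, 0.066] [406.52342984 303.97322937]
[0, 0, 0] [449.20610804 186.9134611 ]
[-0.0375, -0.095, 0] [253.82708518 266.03215749]
[0.0375, -0.095, 0] [229.50512002 163.81364852]
[0, -0.09, 0.02] [254.99399527 247.29032192]
[0, -0.09, 0.03] [256.25901612 264.5112601 ]
[0, -0.09, 0.04] [257.49810889 281.3901624 ]
```

Emit:
apply_moves:
  motion:
    - {"offset": [2, 1, 14], "rotation": [0.002, -0.0005, -0.003]}
    - {"offset": [2, 1, 14], "rotation": [0.002, -0.0005, -0.003]}
    - {"offset": [2, 1, 14], "rotation": [0.002, -0.0005, -0.003]}
    - {"offset": [2, 0, 8], "rotation": [0.002, -0.0005, -0.003]}
    - {"offset": [0, 0, 0], "rotation": [0, 0, 0]}

```text
time: 4.22
tool_pos: [0.5825, -0.0461, 0.3332]
tool_rot: [3.137, -0.0, 1.656]
contact_force: [0.2, 0.3, -0.0]
opening: 0.0002
```

Run:
```python
from cell import *; from plan import *
s=observe(); print(s["tool_pos"],s["tool_rot"],s["contact_force"])
for n in ("side",):
    p=read_camera(n); im=cv2.resize(p["img"][:,:,::-1],None,fx=5,fy=5,interpolation=2)
    x,y=(270,95)
    cv2.imwrite(f"pics/d_{n}.png",im[y*5:y*5+600,x*5:x*5+640])
```

```text
[ 0.58254255 -0.04607643  0.33324962] [ 3.13671558e+00 -1.61413812e-04  1.65585612e+00] [ 0.24630154  0.32231371 -0.00538937]
```

View pics/d_side.png

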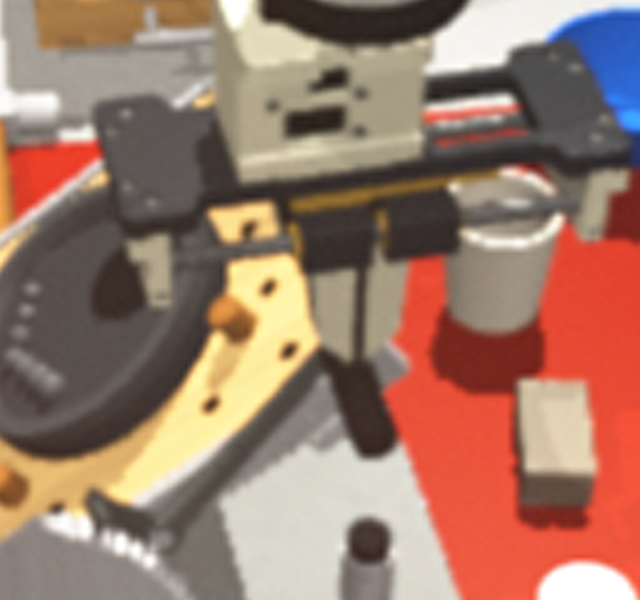

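Emit:
apply_moves:
  motion:
    - {"offset": [-6, 1, 0], "rotation": [0, 0, -0.008]}
    - {"offset": [-6, 1, 1], "rotation": [0, 0, -0.008]}
    - {"offset": [0, 0, 3], "rotation": [0, 0, 0]}
    - {"offset": [0, 0, 3], "rotation": [0, 0, 0]}
    - {"offset": [0, 0, 3], "rotation": [0, 0, 0]}

```text
time: 4.68
tool_pos: [0.5869, -0.0591, 0.328]
tool_rot: [3.128, 0.003, 1.675]
contact_force: [-0.4, 0.2, 0.5]
opening: 0.0002
```

Emit:
apply_moves:
  motion:
    - {"offset": [0, 0, 2.5], "rotation": [0.004, 0, 0.012]}
    - {"offset": [0, 0, 2.5], "rotation": [0.004, 0, 0.012]}
    - {"offset": [0, 0, 2.5], "rotation": [0.004, 0, 0.01]}

```text
time: 4.93
tool_pos: [0.5877, -0.0595, 0.3205]
tool_rot: [3.138, 0.003, 1.637]
contact_force: [4.5, 2.0, 8.9]
opening: 0.0005
```

Emit:
apply_moves:
  motion:
    - {"offset": [0, 2.5, 2.5], "rotation": [0, 0, 0]}
    - {"offset": [0, 2.5, 2.5], "rotation": [0, 0, 0]}

```text
time: 5.1
tool_pos: [0.5933, -0.0591, 0.3164]
tool_rot: [3.136, 0.003, 1.635]
contact_force: [-0.3, 0.4, 2.8]
opening: 0.0003
```

Run:
```python
from cell import *; from plan import *
s=observe(); print(s["tool_pos"],s["tool_rot"],s["contact_force"])
for n in ("side",):
    p=read_camera(n); im=cv2.resize(p["img"][:,:,::-1],None,fx=5,fy=5,interpolation=2)
    x,y=(270,95)
    cv2.imwrite(f"pics/e_{n}.png",im[y*5:y*5+600,x*5:x*5+640])
```

```text
[ 0.5933203  -0.05906173  0.31638945] [3.13575869 0.0034595  1.63538191] [-0.26706374  0.41730869  2.7988096 ]
```

View pics/e_side.png

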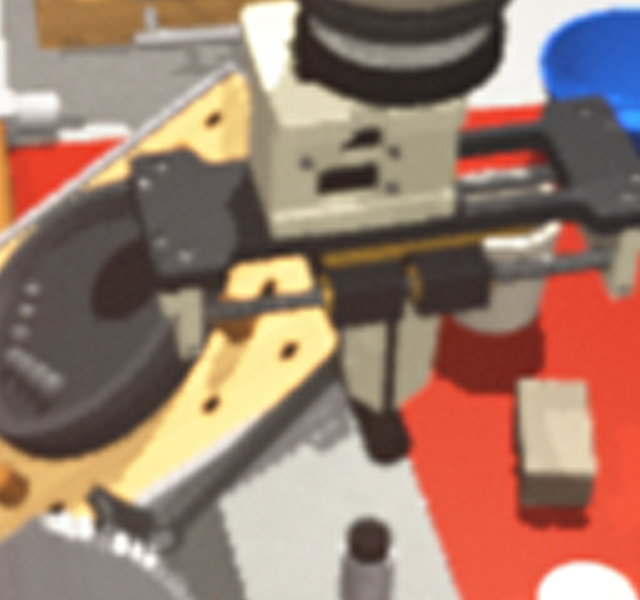

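Emit:
apply_moves:
  motion:
    - {"offset": [0, 2.5, 3], "rotation": [0, 0, 0]}
    - {"offset": [0, 2.5, 3], "rotation": [0, 0, 0]}
    - {"offset": [0, 2.5, 3], "rotation": [0, 0, 0]}

```text
time: 5.4
tool_pos: [0.6026, -0.0584, 0.308]
tool_rot: [3.132, 0.004, 1.636]
contact_force: [0.9, 1.4, 4.8]
opening: 0.0005
```

Emit:
apply_moves:
  motion:
    - {"offset": [0, 2.5, 3], "rotation": [0, 0, 0]}
    - {"offset": [0, 2.5, 3], "rotation": [0, 0, 0]}

```text
time: 5.57
tool_pos: [0.6085, -0.0579, 0.3018]
tool_rot: [3.131, 0.004, 1.636]
contact_force: [0.8, 1.3, 5.5]
opening: 0.0005
```

Emit:
apply_moves:
  motion:
    - {"offset": [0, 2, 3], "rotation": [0, 0, 0]}
    - {"offset": [0, 2, 3], "rotation": [0, 0, 0]}

```text
time: 5.73
tool_pos: [0.6133, -0.0576, 0.2958]
tool_rot: [3.13, 0.005, 1.636]
contact_force: [0.3, 0.7, 6.4]
opening: 0.0007
```

Emit:
apply_moves:
  motion:
    - {"offset": [0, 1.2, 3], "rotation": [0.002, 0, 0]}
    - {"offset": [0, 1.2, 3], "rotation": [0.002, 0, 0]}
    - {"offset": [0, 1.3, 3], "rotation": [0.002, 0, 0]}
    - {"offset": [0, 1.3, 3], "rotation": [0.002, 0, 0]}

```text
time: 6.07
tool_pos: [0.6213, -0.0569, 0.285]
tool_rot: [3.13, 0.005, 1.636]
contact_force: [0.4, 1.8, 6.9]
opening: 0.0003
```

Run:
```python
from cell import *; from plan import *
s=observe(); print(s["tool_pos"],s["tool_rot"],s["contact_force"])
for n in ("side",):
    p=read_camera(n); im=cv2.resize(p["img"][:,:,::-1],None,fx=5,fy=5,interpolation=2)
    x,y=(270,95)
    cv2.imwrite(f"pics/f_{n}.png",im[y*5:y*5+600,x*5:x*5+640])
    print([(np.round(d["location"],4),round(d["score"],2)) for q in("release_bar","inkstone") for d in tip_of(q,p)])
```

```text
[ 0.62126758 -0.05691688  0.28503022] [3.13024799 0.00534691 1.63611571] [0.39827722 1.79299989 6.94367754]
[(array([ 0.6197, -0.0515,  0.2118]), 0.62), (array([0.4784, 0.105 , 0.1634]), 0.88)]
```

View pics/f_side.png

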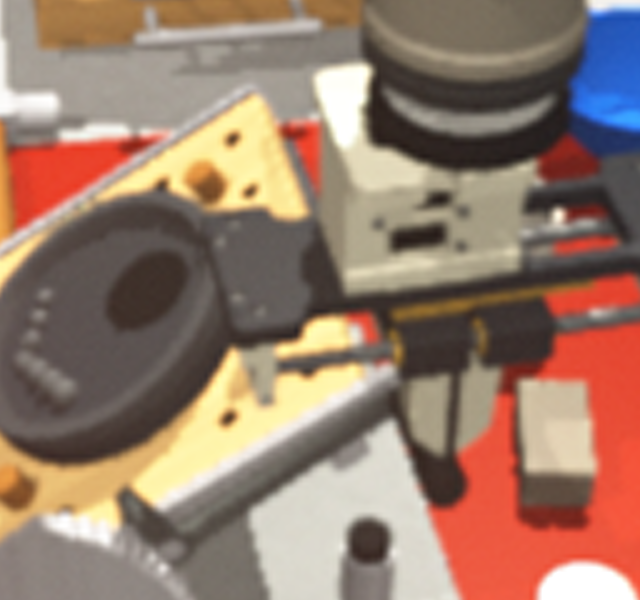

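Emit:
apply_moves:
  motion:
    - {"offset": [0, 1.6, 3], "rotation": [0.003, 0, 0]}
    - {"offset": [0, 1.6, 3], "rotation": [0.003, 0, 0]}
    - {"offset": [0, 1.6, 3], "rotation": [0.002, 0, 0]}
    - {"offset": [0, 1.5, 3], "rotation": [0.002, 0, 0]}
    - {"offset": [0, 1.5, 3], "rotation": [0.002, 0, 0]}
    - {"offset": [0, 1.4, 3], "rotation": [0.002, 0, 0]}

```text
time: 6.72
tool_pos: [0.633, -0.056, 0.2676]
tool_rot: [3.139, 0.006, 1.636]
contact_force: [0.8, 0.7, 6.5]
opening: 0.0003
```

Emit:
apply_moves:
  motion:
    - {"offset": [0, 1.3, 3], "rotation": [0.002, 0, 0]}
    - {"offset": [0, 1.3, 3], "rotation": [0.002, 0, 0]}
    - {"offset": [0, 1.2, 3], "rotation": [0.002, 0, 0]}
    - {"offset": [0, 1.2, 3], "rotation": [0.002, 0, 0]}
    - {"offset": [0, 1.2, 3], "rotation": [0.002, 0, 0]}
    - {"offset": [0, 1.2, 3], "rotation": [0.002, 0, 0]}

```text
time: 7.22
tool_pos: [0.6432, -0.0552, 0.2491]
tool_rot: [-3.137, 0.007, 1.637]
contact_force: [1.5, 0.3, 5.1]
opening: 0.0003
```

Emit:
apply_moves:
  motion:
    - {"offset": [0, 0.6, 3], "rotation": [0, 0, 0]}
    - {"offset": [0, 0.6, 3], "rotation": [0, 0, 0]}
    - {"offset": [0, 0.6, 3], "rotation": [0, 0, 0]}
    - {"offset": [0, 0.6, 3], "rotation": [0, 0, 0]}
    - {"offset": [0, 0.6, 3], "rotation": [0, 0, 0]}
    - {"offset": [0, 0.6, 3], "rotation": [0, 0, 0]}

```text
time: 7.72
tool_pos: [0.6505, -0.0546, 0.2307]
tool_rot: [3.138, 0.007, 1.637]
contact_force: [1.6, 1.1, 5.4]
opening: 0.0008
```

Emit:
apply_moves:
  motion:
    - {"offset": [0, 0.6, 3], "rotation": [0, 0, 0]}
    - {"offset": [0, 0.6, 3], "rotation": [0, 0, 0]}
    - {"offset": [0, 0.6, 3], "rotation": [0, 0, 0]}
    - {"offset": [0, 0.6, 3], "rotation": [0, 0, 0]}
    - {"offset": [0, 0.6, 3], "rotation": [0, 0, 0]}
    - {"offset": [0, 0.6, 3], "rotation": [0, 0, 0]}

```text
time: 8.22
tool_pos: [0.6566, -0.0542, 0.2115]
tool_rot: [3.133, 0.008, 1.637]
contact_force: [2.9, 0.6, 5.4]
opening: 0.0003
```

Run:
```python
from cell import *; from plan import *
s=observe(); print(s["tool_pos"],s["tool_rot"],s["contact_force"])
for n in ("side",):
    p=read_camera(n); im=cv2.resize(p["img"][:,:,::-1],None,fx=5,fy=5,interpolation=2)
    x,y=(270,115)
    cv2.imwrite(f"pics/g_{n}.png",im[y*5:y*5+600,x*5:x*5+640])
    print([(np.round(d["location"],4),round(d["score"],2)) for q in("release_bar","inkstone") for d in tip_of(q,p)])
```

```text
[ 0.65656316 -0.05415209  0.21148225] [3.13326927 0.00778647 1.63727208] [2.94056122 0.60022625 5.37081341]
[(array([ 0.6506, -0.0517,  0.139 ]), 0.96), (array([0.5039, 0.1087, 0.1354]), 0.8)]
```

View pics/g_side.png

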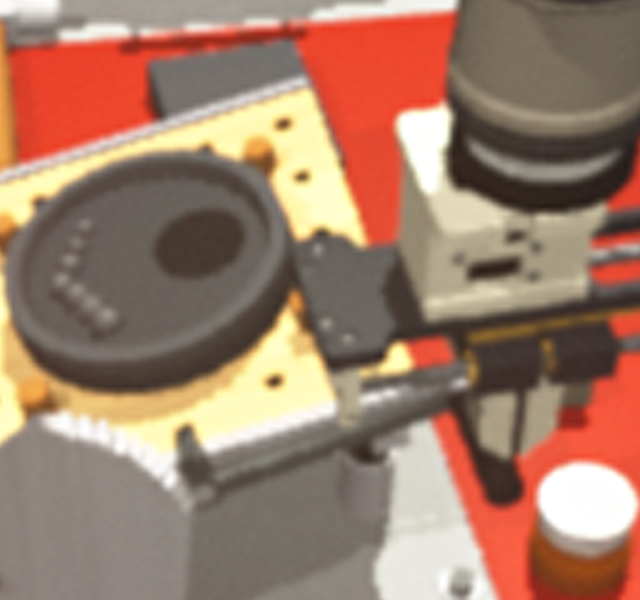

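Emit:
apply_moves:
  motion:
    - {"offset": [0, -0.3, 3], "rotation": [0.002, 0, 0]}
    - {"offset": [0, -0.3, 3], "rotation": [0.002, 0, 0]}
    - {"offset": [0, -0.3, 3], "rotation": [0, 0, 0]}
    - {"offset": [0, -0.3, 3], "rotation": [0, 0, 0]}
    - {"offset": [0, -0.3, 3], "rotation": [0, 0, 0]}
    - {"offset": [0, -0.3, 3], "rotation": [0, 0, 0]}

```text
time: 8.87
tool_pos: [0.659, -0.0542, 0.1973]
tool_rot: [3.123, 0.01, 1.637]
contact_force: [4.5, 0.4, 5.6]
opening: 0.0006
```

Emit:
apply_moves:
  motion:
    - {"offset": [0, 0, 3], "rotation": [0, 0, 0]}
    - {"offset": [0, 0, 3], "rotation": [0, 0, 0]}
    - {"offset": [0, 0, 3], "rotation": [0, 0, 0]}
    - {"offset": [0, 0, 2.5], "rotation": [0, 0, 0]}
    - {"offset": [0, 0, 2.5], "rotation": [0, 0, 0]}

```text
time: 9.28
tool_pos: [0.6608, -0.0543, 0.1841]
tool_rot: [3.117, 0.01, 1.637]
contact_force: [4.8, 2.1, 5.1]
opening: 0.0003
```

Emit:
apply_moves:
  motion:
    - {"offset": [0, 0.5, 2.5], "rotation": [0.003, 0, 0]}
    - {"offset": [0, 0.5, 2.5], "rotation": [0.003, 0, 0]}
    - {"offset": [0, 0.5, 2.5], "rotation": [0.003, 0, 0]}
    - {"offset": [0, 0.4, 2.5], "rotation": [0.003, 0, 0]}

```text
time: 9.62
tool_pos: [0.6631, -0.0543, 0.1731]
tool_rot: [3.13, 0.011, 1.637]
contact_force: [4.4, 0.2, 4.3]
opening: 0.0008
```

Emit:
apply_moves:
  motion:
    - {"offset": [0, 0.3, 2.5], "rotation": [0.002, 0, 0]}
    - {"offset": [0, 0.3, 2.5], "rotation": [0.002, 0, 0]}

```text
time: 9.78
tool_pos: [0.6639, -0.0543, 0.1674]
tool_rot: [3.135, 0.01, 1.637]
contact_force: [5.2, 1.3, 4.1]
opening: 0.0005
```

Run:
```python
from cell import *; from plan import *
s=observe(); print(s["tool_pos"],s["tool_rot"],s["contact_force"])
for n in ("side",):
    p=read_camera(n); im=cv2.resize(p["img"][:,:,::-1],None,fx=5,fy=5,interpolation=2)
    x,y=(270,125)
    cv2.imwrite(f"pics/i_{n}.png",im[y*5:y*5+600,x*5:x*5+640])
    print([(np.round(d["location"],4),round(d["score"],2)) for q in("release_bar","inkstone") for d in tip_of(q,p)])
```

```text
[ 0.66393521 -0.05428272  0.16742139] [3.13483862 0.01045427 1.637117  ] [5.21831559 1.26253253 4.11551999]
[(array([ 0.6558, -0.0505,  0.0894]), 0.74), (array([0.51  , 0.1094, 0.1152]), 0.96)]
```

View pics/i_side.png

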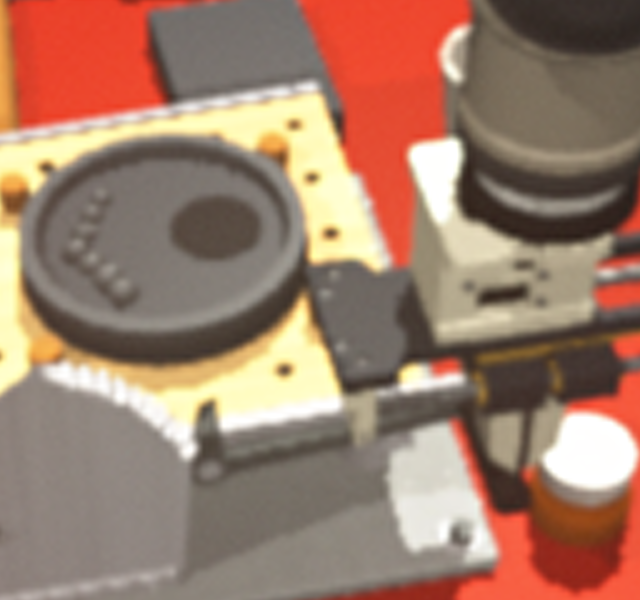

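Emit:
apply_moves:
  motion:
    - {"offset": [0, -0.8, 2.5], "rotation": [0, 0, 0]}
    - {"offset": [0, -0.8, 2.5], "rotation": [0, 0, 0]}

```text
time: 10.1
tool_pos: [0.6638, -0.0544, 0.1626]
tool_rot: [3.131, 0.011, 1.637]
contact_force: [7.2, 2.7, 4.6]
opening: 0.0002
```

Emit:
apply_moves:
  motion:
    - {"offset": [0, -0.8, 2.5], "rotation": [0, 0, 0]}
    - {"offset": [0, -0.8, 2.5], "rotation": [0, 0, 0]}

```text
time: 10.27
tool_pos: [0.6637, -0.0544, 0.1579]
tool_rot: [3.126, 0.011, 1.637]
contact_force: [6.8, 1.6, 5.2]
opening: 0.0007
```

Emit:
apply_moves:
  motion:
    - {"offset": [0, 0, 2], "rotation": [0.003, 0, 0]}
    - {"offset": [0, 0, 2], "rotation": [0.003, 0, 0]}

```text
time: 10.43
tool_pos: [0.6643, -0.0544, 0.1556]
tool_rot: [3.13, 0.012, 1.637]
contact_force: [-0.8, 2.5, 18.4]
opening: 0.0006
```

Run:
```python
from cell import *; from plan import *
s=observe(); print(s["tool_pos"],s["tool_rot"],s["contact_force"])
v=np.load("v.npy")
for n in ("side",):
    p=read_camera(n); im=cv2.resize(p["img"][:,:,::-1],None,fx=5,fy=5,interpolation=2)
    for th in(0,.04):
        q=proj(p,W(v,[B(th,a,.008,y) for a,y in((.235,.114),(.235,-.114),(0,-.114))]))*5+2; cv2.polylines(im,[np.int32(q)],False,(255,0,255) if th==0 else (0,255,0),1)
    x,y=(270,125)
    cv2.imwrite(f"pics/j_{n}.png",im[y*5:y*5+600,x*5:x*5+640])
    print([(np.round(d["location"],4),round(d["score"],2)) for q in("release_bar","inkstone") for d in tip_of(q,p)])
```

```text
[ 0.66432701 -0.05442368  0.1555707 ] [3.13003965 0.011877   1.63720302] [-0.83121801  2.49442685 18.44235675]
[(array([ 0.6586, -0.0494,  0.0798]), 0.67), (array([0.5147, 0.1098, 0.1107]), 0.6)]
```

View pics/j_side.png

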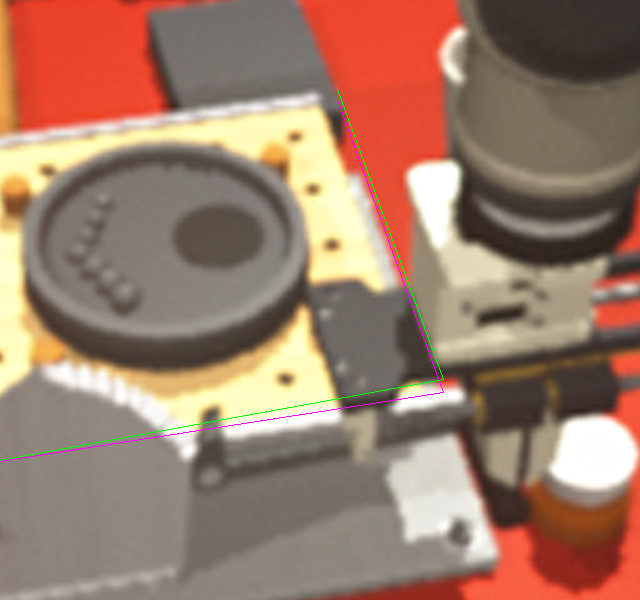

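Emit:
apply_moves:
  motion:
    - {"offset": [0, 0, 0], "rotation": [0, 0, 0]}
    - {"offset": [0, 0, -2], "rotation": [0, 0, 0]}
    - {"offset": [0, 0, -4], "rotation": [0, 0, 0]}
    - {"offset": [0, 0, -4], "rotation": [0, 0, 0]}
    - {"offset": [0, 0, -4], "rotation": [0, 0, 0]}
    - {"offset": [0, 0, -4], "rotation": [0, 0, 0]}
    - {"offset": [0, 0, -4], "rotation": [0, 0, 0]}
    - {"offset": [0, 0, -4], "rotation": [0, 0, 0]}

```text
time: 11.25
tool_pos: [0.6601, -0.0546, 0.1813]
tool_rot: [-3.14, 0.011, 1.637]
contact_force: [-1.2, -1.2, 1.6]
opening: 0.0004
```

Emit:
apply_moves:
  motion:
    - {"offset": [0, 0, -4], "rotation": [0, 0, 0]}
    - {"offset": [0, 0, -5], "rotation": [0, 0, 0]}
    - {"offset": [0, 0, -6], "rotation": [0, 0, 0]}
    - {"offset": [0, 0, -8], "rotation": [0, 0, 0]}
    - {"offset": [0, 0, -10], "rotation": [0, 0, 0]}
    - {"offset": [0, 0, -10], "rotation": [0, 0, 0]}

```text
time: 11.75
tool_pos: [0.6574, -0.054, 0.2242]
tool_rot: [-3.129, 0.009, 1.637]
contact_force: [-0.9, 0.6, 0.5]
opening: 0.0006
```

Run:
```python
from cell import *; from plan import *
s=observe(); print(s["tool_pos"],s["tool_rot"],s["contact_force"])
for n in ("side","top"):
    p=read_camera(n); im=cv2.resize(p["img"][:,:,::-1],None,fx=5,fy=5,interpolation=2)
    x,y=(260,125) if n=="side" else (255,130)
    cv2.imwrite(f"pics/k_{n}.png",im[y*5:y*5+600,x*5:x*5+640])
    print([(np.round(d["location"],4),round(d["score"],2)) for q in("release_bar","inkstone") for d in tip_of(q,p)])
```

```text
[ 0.65739758 -0.05397299  0.22417419] [-3.12921466  0.0087879   1.63724954] [-0.86268641  0.59562115  0.54420642]
[(array([ 0.6529, -0.0495,  0.1134]), 0.75), (array([ 0.4287,  0.3991, -0.0017]), 0.69), (array([0.5109, 0.112 , 0.1063]), 0.72)]
[(array([0.5191, 0.1138, 0.1089]), 0.62), (array([ 0.7376,  0.1304, -0.0041]), 0.47)]
```

View pics/k_side.png

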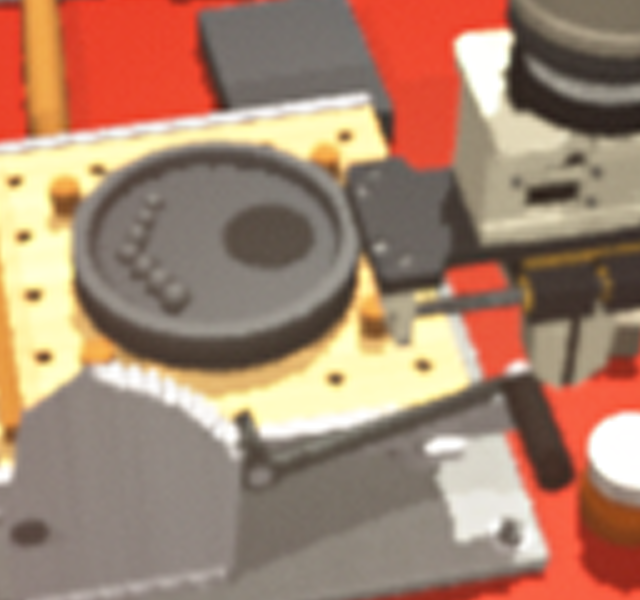

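Emit:
apply_moves:
  motion:
    - {"offset": [0, 0, -20], "rotation": [0, 0, 0]}
    - {"offset": [0, 0, -25], "rotation": [0, 0, 0]}
    - {"offset": [0, 0, -25], "rotation": [0, 0, 0]}
    - {"offset": [0, 0, -15], "rotation": [0, 0, 0]}
    - {"offset": [0, 0, 0], "rotation": [0, 0, 0]}
    - {"offset": [0, 0, 0], "rotation": [0, 0, 0]}

```text
time: 12.55
tool_pos: [0.6568, -0.0529, 0.3048]
tool_rot: [-3.117, 0.006, 1.637]
contact_force: [0.2, -0.1, -0.7]
opening: 0.0004
```

Run:
```python
from cell import *; from plan import *
s=observe(); print(s["tool_pos"],s["contact_force"],s["time"])
v=np.load("v.npy")
for n in ("side","top"):
    p=read_camera(n); im=p["img"][:,:,::-1].copy()
    cv2.imwrite(f"pics/l_{n}.png",im)
    print(n,[(q,np.round(d["location"],4),round(d["score"],2)) for q in("release_bar","inkstone") for d in tip_of(q,p)[:1]])
    for q in("chisel_wide","chisel_narrow","blower","wax_jar","rubbing_block","blank","water_cup"):
        print(q,[(np.round(d["location"],3),round(d["score"],2)) for d in tip_of(q,p)[:1]])
```

```text
[ 0.65681719 -0.05293514  0.30475474] [ 0.17780018 -0.05637479 -0.71345201] 12.55
side [('release_bar', array([ 0.655 , -0.049 ,  0.1102]), 0.72), ('inkstone', array([0.5127, 0.1084, 0.1095]), 0.61)]
chisel_wide [(array([ 0.482, -0.149,  0.   ]), 0.72)]
chisel_narrow [(array([ 0.475, -0.205, -0.   ]), 0.82)]
blower [(array([ 0.651, -0.171, -0.004]), 0.55)]
wax_jar [(array([ 0.718, -0.017,  0.003]), 0.88)]
rubbing_block [(array([ 0.737,  0.132, -0.004]), 0.74)]
blank [(array([0.586, 0.356, 0.002]), 0.92)]
water_cup []
top [('inkstone', array([0.5174, 0.1126, 0.1097]), 0.91)]
chisel_wide []
chisel_narrow [(array([ 0.476, -0.208,  0.   ]), 0.72)]
blower []
wax_jar [(array([ 0.72 , -0.014,  0.004]), 0.53)]
rubbing_block [(array([ 0.739,  0.128, -0.003]), 0.8)]
blank [(array([0.585, 0.355, 0.002]), 0.63)]
water_cup [(array([ 0.734,  0.272, -0.001]), 0.84)]
```

View pics/l_side.png

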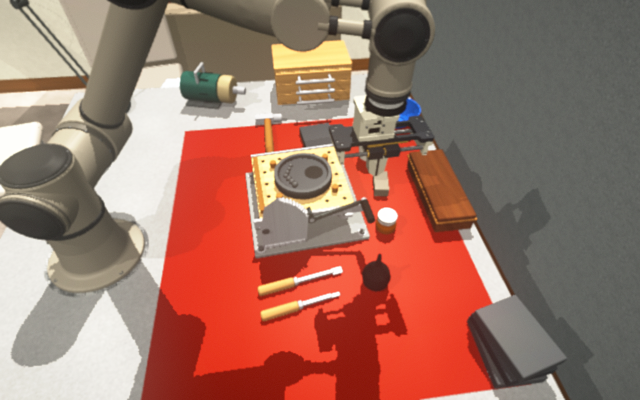

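The board lies level with the bar (370,212) sprung up. The tools are where they were in the first picture, and the gripper is clear.

```bash
python3 -c "
from cell import *; print(hand_in())"
```

```text
the job is handed in; nothing more can be done
None
```

The board is lowered and lies level, the release bar is let go, and the job was handed in at about 12.6 s of the 38 s allowed.

**What I did:** I pressed the bar down with the closed fingertips from above until the pawl was clear of the teeth. I then eased the board down at about 35 mm/s, with a vertical force of 4 to 7 N. It came to rest on its stops, where the force rose briefly to 18 N. I then lifted off slowly so the pawl could spring back.

**Last checks:**
- **Release bar:** the side camera puts it at z = 0.110 m. I expected 0.112 m with the board level and the pawl in its notch.
- **Inkstone:** its upper face is at z = 0.1095 m, against 0.109 m expected for a level board, and the gripper was kept clear of it.
- **Tools and other things:** all looked unmoved in the side picture, though I took no "before" measurement for most of them. Part of the view was blocked by the arm.
- **Gripper:** it stands clear, with no contact force beyond sensor noise.

**What missed or disagreed:**
- In the last pictures the network did not find the bar, wide chisel or blower from the top, nor the water cup from the side. Each was found by the other camera.
- Near the bottom the fingertips were about 6 mm outward of the bar's middle. This gave a sideways force of up to 7 N.
- My level-board outline drawn over the last pressed picture was off by a few pixels, which I put down to camera calibration.

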